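# Refit the sill strip under the acrylic shelf's swing flap and hold it down

### The job

Pick up the loose white sill strip and fit it back on the acrylic shelf: lay it on the clear base plate in front of the swing flap and tuck its thin edge in under the flap without lifting the flap, centred, square and fully home against the raised deck inside. Finish while still holding the strip pressed firmly down flat on the base plate with the fingers, ready to be screwed down. Leave the other toiletries where they are.

Things in the scene. Friction and masses are not known exactly. Their poses are not given: they have to be found in the camera images.
- strip: loose white plastic sill strip, flat on the counter, left or right in front of the shelf; 84 (x) x 190 (y) mm, 0.08-0.15 kg. Flange 4 mm thick, with a straight solid bead (rib) along its whole -x long side. Origin: centre of the underside; x points from the bead to the thin tuck edge (x +42 mm), y along the strip, z up. Two screw holes show in the flange
- strip_bead (a point): point inside the bead at mid-length, at (-37, 0, 24) mm in the strip. The bead is 10 mm thick (x -42 to -32 mm), rises to 29 mm above the strip's underside, flat-sided up to 24 mm and rounded above. Pinch it across x from above, fingertips above the flange
- strip_edge (a point): mid-length of the strip's thin tuck edge, on its underside; at (42, 0, 0) mm in the strip
- shelf: clear acrylic shelf, 124 mm high, screwed to the counter, open side to the robot. Origin: on the counter below the middle of the flap's lower edge; x points inwards to the back, y along the flap, z up. Cheeks (inner faces at y +-130 mm) run from x 4 mm to the back. Its own objects stand on a raised deck inside, 18 mm above the counter
- shelf_base: the shelf's clear base plate, fixed, same origin and axes as the shelf: top 6 mm above the counter, from x -62 mm to the back, y +-150 mm; screw heads stand 2 mm up near its ends at y +-142 mm
- deck_stop (a point): middle of the foot of the raised deck's upright front face, at (32, 0, 6) mm in the shelf, behind the flap: the stop for the strip's tuck edge. With the strip home, the flap laps it by 32 mm and 42 mm of flange show between bead and flap
- flap (a joint): angle of the shelf's swing flap, rad: 0 shut (it rests there by its own weight, against a stop, and cannot go further in), growing as its lower edge swings up and out towards the robot; light, a few tenths of a newton lifts it
- flap_edge (a point): middle of the flap's lower edge, 15 mm above the counter when shut, over the shelf's x = 0; the slot below it is 8 mm high over the base plate. From here the frosted flap, 272 mm wide and 4 mm thick, slopes up and inwards to its hinge at x 58 mm, z 120 mm in the shelf; the point moves with it
- swab_tub: bystander: clear round tub of cotton swabs with a white knobbed lid, 63 mm across, 84 mm high, on the deck behind the flap; origin at the centre of its underside
- glass_jar: bystander: small glass jar with metal cap, 44 mm across, 50 mm high, on the deck behind the flap; origin at the centre of its underside
- pill_box: bystander: round flat pill box, 64 mm across, 21 mm high, on the deck behind the flap; origin at the centre of its underside
- mug: bystander: pink ceramic mug, 76 mm across, 95 mm high, handle to its +y, with two toothbrushes reaching 172 mm high; on the counter beside the shelf; origin at the centre of its underside
- soap_pump: bystander: white ceramic soap dispenser with steel pump, 66 mm across, 160 mm high, on the counter at the other side of the shelf; origin at the centre of its underside
- comb: bystander: black plastic comb, 38 x 180 x 5 mm, on the counter at the side away from the strip; origin at the centre of its underside
- curler: bystander: steel eyelash curler, 50 x 96 mm, 13 mm high, lying on the counter in front of the shelf; origin at the centre of its underside
Mind the look-alikes: they are no part of the job. What is shaped like the strip but black is not meant.

How it is judged:
By the outcome, as a careful person would: the job done as asked, in the order asked, and still so for the second after the job is handed in, while the arm keeps its last pose, push and grip.
It also fails if it takes over 38 s, if anything falls off the work surface, if the arm or the gripper's body presses on something with over 40 N, if the wrist force passes 120 N, or if a joint passes its speed limit or range.

### The arm

A 7-joint arm with a two-finger parallel gripper is mounted at the origin on the work surface. World frame = base frame: x ahead of the robot, y to its left, z up, the work surface at z = 0. Lengths are in m, angles in rad, forces in N, time in s.
With the tool pointing down it reaches from about 0.4 to 0.85 m from the base axis. Payload 10.4 kg.
Tool frame: the origin (TCP) lies between the finger pads; the fingertips stand 22 mm ahead of it and the grasp point (between the pads) lies 3 mm ahead of it (r.nose_length is the distance from the TCP to the fingertips, in m); z points along the fingers, y is the line along which they close (so a half turn about z gives the same grasp; the last joint's range is limited). The gripper opens to 87 mm and grips with 3 to 60 N. Pads are 19 mm wide; open, the fingers measure 117 mm over their backs; the gripper's body (75 mm by 190 mm) begins 51 mm behind the grasp point.
Start: joints at [1.301, 0.332, -0.065, 1.46, 0.022, 1.35, -0.088], TCP at [0.153, -0.606, 0.245] pointing down, gripper open.
Joint ranges: [-2.6, 2.6], [-0.5, 2.12], [-1.47, 1.34], [0.16, 2.42], [-1.27, 4.41], [0.06, 2.06], [-2.6, 2.6]. Speed limits (rad/s): [2.22, 2.22, 2.79, 2.79, 3.14, 3.14, 3.14].

### API

Orientations are given as a unit quaternion [x, y, z, w].
In Python, from bench import readout, cams, r gives the robot as it stands. The module is installed in compiled form; this text tells all that it offers.
- The arm moves only by the tool step_arm, never from a script. Its argument "deltas" is a list that holds one entry, the list of rows, each a list of 7 numbers: the turn, a rotation vector about the tool's x, y, z in rad, then the shift along the tool's x, y, z in m, then the opening in per cent of the stroke, from 0 (shut) to 100 (fully open). A call has 1 to 20 rows; each row is the pose to reach, as a shift and turn from the pose commanded when the call began, along the tool's axes at that moment; what a row does not reach only later rows make up. A row lasts 1/8 s, in which the tool goes at most 62.5 mm and 10.7 degrees, less where a joint would pass 70% of its speed; a pose out of reach is approached as far as the arm can. A call with a gripper value outside its range is refused whole. The fingers move at their own pace and stop on an object; "squeeze" is the grip in N (left out, the last holds). Time passes only in rows, so rows that repeat a pose let the fingers close. It gives the time, the measured TCP pose, the force, the opening and the grip force at its end, in the units of the state.
- readout.read_state(): the state, without advancing time (a new reading comes with each control period).
- cams.camera(name): name is "side" or "top"; returns a dict with "img" (384x512x3 uint8, red, green, blue), "fx", "fy", "cx", "cy" (pixels), "k1" (the pictures are not rectified: a ray, as slopes to the right and down, at radius r is drawn at 1 + k1 r^2 times it, then the intrinsics apply), "origin" and "rotation" of the camera in the world. Camera axes: x right, y up, looking along -z (the intrinsics and any distortion apply to the point x, -y, -z); pixel columns grow to the right and rows downward; lengths in m; the calibration is good to about 2 mm. A picture is of the moment at which its call begins. There is no depth.
- r.close_job(): hands the job in; it is judged then, once.
The state is a dict: "time": time; "joint_positions": joint angles; "joint_vel": joint speeds; "joint_torque": joint torques, N m; "ee_pos": TCP position; "eef_rot": TCP orientation; "ft_force": force on the tool from outside, world axes, zero at the start; "torque": the same for the moment, N m; "width": finger opening in m; "grip_force": force on a finger pad.
Only numpy, scipy, OpenCV 4.12 (cv2) and the standard library are available. Lean on these libraries where they do the work, as an engineer would, in place of code of your own. Each camera call takes 0.05 s, during which the arm holds its last target. There are 200 camera calls.

## Working session

There is one attempt and no reset: what is moved stays moved. The work goes in short steps, Python scripts to look and compute and a tool call to move; the robot and the scene stay as the last step left them, time stands still between calls to the robot, and variables do not carry over. Pictures are saved under pics/ and viewed, at most 12 in all, crops included, and the job is handed in when it is done.

Besides the shell and the picture viewer there is one more tool, called after "Call:" as a command line: name --argument value ..., lists and objects as JSON in quotes. step_arm: Moves the arm, as the interface text tells. Its arguments: {"type":"object","properties":{"deltas":{"type":"array"},"squeeze":{"type":"number"}},"required":["deltas"]}

```bash
mkdir -p pics
cat > h.py <<'E'
import numpy as np, cv2
from scipy.spatial.transform import Rotation as R
from bench import readout, cams, r
def grab(n,f):
    c=cams.camera(n); cv2.imwrite(f,cv2.cvtColor(c["img"],cv2.COLOR_RGB2BGR)); return c
def rotm(c):
    m=np.array(c["rotation"],float)
    return m if m.shape==(3,3) else R.from_quat(m).as_matrix()
def proj(c,P):
    p=(np.atleast_2d(P)-np.array(c["origin"]))@rotm(c)
    s=np.c_[p[:,0],-p[:,1]]/-p[:,2:3]; s=s*(1+c["k1"]*(s**2).sum(1,keepdims=True))
    return s*[c["fx"],c["fy"]]+[c["cx"],c["cy"]]
def ray(c,u,z):
    "pixels -> world points at height z"
    u=np.atleast_2d(u).astype(float); d=(u-[c["cx"],c["cy"]])/[c["fx"],c["fy"]]; s=d.copy()
    for _ in range(20): s=d/(1+c["k1"]*(s**2).sum(1,keepdims=True))
    v=np.c_[s[:,0],-s[:,1],-np.ones(len(s))]@rotm(c).T; o=np.array(c["origin"])
    return o+v*((z-o[2])/v[:,2:3])
E
python3 - <<'E'
from h import *
import pickle
for n in("top","side"):
    c=grab(n,f"pics/{n}0.png"); pickle.dump(c,open(n+"0.pkl","wb")); print(n,c["origin"],c["fx"],c["k1"],np.round(rotm(c),3).tolist())
s=readout.read_state(); print(s["time"],s["ee_pos"],s["eef_rot"],s["ft_force"],s["width"])
E
```

```text
top [0.4369779  0.12319259 1.35490211] 418.2534293474488 -0.08474081179333254 [[0.026, 0.997, -0.078], [-1.0, 0.027, 0.011], [0.013, 0.078, 0.997]]
side [-0.08536557  0.92977925  0.9281953 ] 368.7844751598095 -0.08817063321636905 [[-0.799, 0.385, -0.462], [-0.601, -0.497, 0.626], [0.011, 0.777, 0.629]]
0.1 [ 0.15259336 -0.60576503  0.24382889] [ 9.92394580e-01  1.23095865e-01 -1.16090965e-04 -6.26474689e-04] [-0.23003724 -0.06958962  0.61473912] 0.08685046806170629
```

View pics/top0.png

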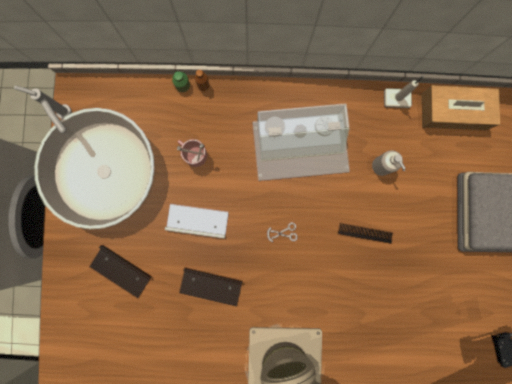

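View pics/side0.png

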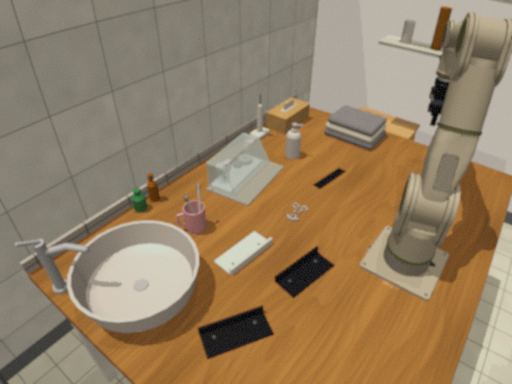

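The top view shows the white strip at about (166-228, 205-238), and the shelf at about (253-349, 104-180). The curler is near (283,232) and the comb near (365,233). I'll enlarge the strip and shelf in both views.

Run:
```python
import cv2,numpy as np
a=cv2.imread("pics/top0.png");b=cv2.imread("pics/side0.png")
f=lambda i,x,y,w,h,s:cv2.resize(i[y:y+h,x:x+w],None,fx=s,fy=s,interpolation=cv2.INTER_CUBIC)
A=np.hstack([f(a,160,195,80,60,5),f(b,205,225,80,60,5)])
B=np.hstack([f(a,245,97,115,86,3.478),f(b,195,125,100,75,4)])
B=cv2.resize(B,(800,300)); cv2.imwrite("pics/z0.png",np.vstack([A,B]))
```

```text
Traceback (most recent call last):
ValueError: all the input array dimensions except for the concatenation axis must match exactly, but along dimension 0, the array at index 0 has size 299 and the array at index 1 has size 300
```

Run:
```python
import cv2,numpy as np
a=cv2.imread("pics/top0.png");b=cv2.imread("pics/side0.png")
f=lambda i,x,y,w,h:cv2.resize(i[y:y+h,x:x+w],(400,300),interpolation=cv2.INTER_CUBIC)
A=np.hstack([f(a,160,195,80,60),f(b,205,225,80,60)])
B=np.hstack([f(a,245,97,120,90),f(b,195,125,100,75)])
cv2.imwrite("pics/z0.png",np.vstack([A,B]))
```

```text
(no output)
```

View pics/z0.png

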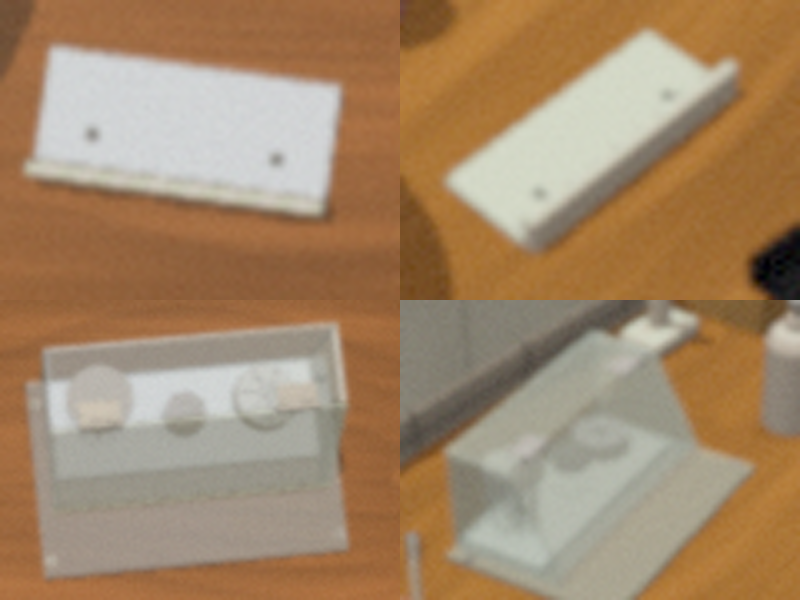

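The bead is on the robot side of the strip and its thin edge points away. In the crop the strip's thin corners are at (50,46) and (341,86), and the base's front corners at (45,578) and (347,550). Next I'll fit both poses.

```bash
cat > fit.py <<'E'
from h import *
import pickle
from scipy.optimize import least_squares
T=pickle.load(open("top0.pkl","rb"));S=pickle.load(open("side0.pkl","rb"))
def px(L,ox,oy,w): return (np.array(L,float)+.5)*w/400-.5+[ox,oy]
def pose(q,P): c,s=np.cos(q[2]),np.sin(q[2]); P=np.array(P,float)/1000; return np.c_[q[0]+c*P[:,0]-s*P[:,1],q[1]+s*P[:,0]+c*P[:,1],P[:,2]]
def fit(obs,q0):
    f=lambda q:np.concatenate([(proj(c,pose(q,P))-u).ravel() for c,P,u in obs])
    s=least_squares(f,q0,loss="soft_l1"); return s.x,f(s.x).round(2)
E
python3 - <<'E'
from fit import *
st=[(T,[(42,95,4),(42,-95,4),(-42,-95,2),(-37,95,29)],px([(50,46),(341,86),(325,216),(26,168)],160,195,80)),
    (S,[(42,95,4),(42,-95,4),(-37,-95,29)],px([(46,182),(246,28),(336,62)],205,225,80))]
print(ray(T,px([(190,120)],160,195,80),.004))
for o in (st,st[:1],st[1:]): print("strip",*fit(o,[.35,.35,0]))
sh=[(T,[(-62,150,6),(-62,-150,6),(0,136,15),(0,-136,15)],px([(45,278),(347,250),(54,208),(336,189)],245,97,120)),
    (S,[(-62,-150,6)],px([(352,165)],195,125,100))]
for o in (sh,sh[:1]): print("shelf",*fit(o,[.55,.1,0]))
q,_=fit(sh,[.55,.1,0]);p,_=fit(st,[.35,.35,0])
f=lambda c,a,P:[np.round(proj(c,pose(a,P))).astype(int)]
a=[cv2.imread("pics/top0.png"),cv2.imread("pics/side0.png")];out=[]
for c,i,(o1,o2) in((T,a[0],((160,195,80),(245,97,120))),(S,a[1],((205,225,80),(190,120,120)))):
    row=[]
    for (ox,oy,w),Q,polys in((o1,p,[[(42,95,4),(42,-95,4),(-42,-95,4),(-42,95,4)],[(-37,95,29),(-37,-95,29)]]),(o2,q,[[(-62,150,6),(-62,-150,6)],[(0,136,15),(0,-136,15),(58,-136,120),(58,136,120)],[(32,130,18),(32,-130,18)]])):
        z=cv2.resize(i[oy:oy+w*3//4,ox:ox+w],(400,300),interpolation=cv2.INTER_CUBIC)
        for P in polys: cv2.polylines(z,[np.int32((proj(c,pose(Q,P))-[ox,oy]+.5)*400/w-.5)],len(P)>2,(0,0,255),1)
        row.append(z)
    out.append(np.hstack(row))
cv2.imwrite("pics/z1.png",np.vstack(out))
E
```

```text
[[0.45551517 0.28914938 0.004     ]]
strip [ 0.44848602  0.29149593 -0.10369501] [-0.    0.21 -0.07 -0.1  -0.33 -0.22 -0.25  0.11  0.35 -0.63  0.58  0.29
 -0.49 -0.39]
strip [ 0.44849884  0.29097407 -0.10642421] [ 0.2   0.13  0.12 -0.02 -0.21 -0.14 -0.11  0.03]
strip [ 0.44790488  0.2928055  -0.09709707] [ 0.27 -0.15  0.3   0.52 -0.66 -0.22]
shelf [ 0.66641782 -0.04486877  0.11113773] [-0.03 -0.79  0.65  0.08  0.    0.57 -1.59 -0.43  1.1  -0.1 ]
shelf [ 0.6660342  -0.04538391  0.10836095] [ 0.06 -0.79  0.77  0.33  0.15  0.57 -1.42 -0.19]
```

View pics/z1.png

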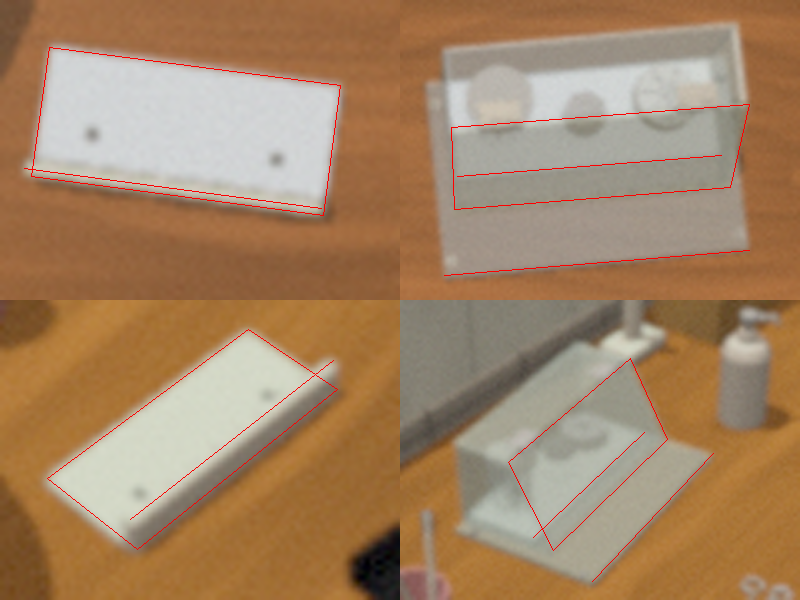

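Both fits overlay well: strip (0.4485, 0.2913, yaw −0.105) and shelf (0.666, −0.045, yaw 0.11). I'll work out the approach, going round the base.

```bash
cat > mv.py <<'E'
from h import *
def target(p,yaw,tilt=0):
    "tool y along world angle yaw, z down, lean about tool x by tilt"
    y=np.array([np.cos(yaw),np.sin(yaw),0]);z=np.array([0,0,-1.]);x=np.cross(y,z)
    return np.array(p),R.from_matrix(np.c_[x,y,z])*R.from_rotvec([tilt,0,0])
def rel(*ts):
    s=readout.read_state();p=np.array(s["ee_pos"]);q=R.from_quat(s["eef_rot"])
    for t,w in ts: print(np.round((q.inv()*w).as_rotvec(),4).tolist(),np.round(q.inv().apply(t-p),4).tolist())
E
python3 -c "
from mv import *
rel(target([.48,-.2,.25],-.7),target([.412,.295,.12],-.105),target([.412,.295,.026],-.105))"
```

```text
[-0.0013, -0.0003, -0.624] [0.4166, -0.3135, -0.0058]
[-0.0012, -0.0007, -1.219] [0.4716, -0.8099, 0.1248]
[-0.0012, -0.0007, -1.219] [0.4716, -0.8098, 0.2188]
```

Call:
step_arm --deltas '[[[0,0,-0.624,0.417,-0.313,-0.006,100],[0,0,-0.624,0.417,-0.313,-0.006,100],[0,0,-0.624,0.417,-0.313,-0.006,100],[0,0,-0.624,0.417,-0.313,-0.006,100],[0,0,-0.624,0.417,-0.313,-0.006,100],[0,0,-0.624,0.417,-0.313,-0.006,100],[0,0,-0.624,0.417,-0.313,-0.006,100],[0,0,-0.624,0.417,-0.313,-0.006,100],[0,0,-1.219,0.472,-0.81,0.125,100],[0,0,-1.219,0.472,-0.81,0.125,100],[0,0,-1.219,0.472,-0.81,0.125,100],[0,0,-1.219,0.472,-0.81,0.125,100],[0,0,-1.219,0.472,-0.81,0.125,100],[0,0,-1.219,0.472,-0.81,0.125,100],[0,0,-1.219,0.472,-0.81,0.125,100],[0,0,-1.219,0.472,-0.81,0.125,100],[0,0,-1.219,0.472,-0.81,0.125,100],[0,0,-1.219,0.472,-0.81,0.125,100]]]' --squeeze 30

```text
time: 2.35
ee_pos: [0.4109, 0.2969, 0.1187]
eef_rot: [0.742, 0.671, -0.001, -0.001]
ft_force: [0.7, -1.2, -0.1]
width: 0.0871
grip_force: 0.0
```

```bash
python3 -c "
from mv import *
a=grab('side','pics/s1.png');b=grab('top','pics/t1.png')
s=readout.read_state();print(s['ee_pos'],R.from_quat(s['eef_rot']).as_matrix().round(4).tolist(),s['joint_positions'])
u=proj(a,[s['ee_pos']])[0];v=proj(b,[s['ee_pos']])[0];print(u,v)
f=lambda n,p:(lambda x,y:cv2.resize(cv2.imread(n)[y:y+105,x:x+140],(400,300),interpolation=2))(max(0,int(p[0])-70),max(0,int(p[1])-65))
cv2.imwrite('pics/z2.png',np.hstack([f('pics/s1.png',u),f('pics/t1.png',v)]))
rel(target([.412,.295,.026],-.105))
"
```

```text
[0.41244844 0.29415398 0.11924307] [[0.1045, 0.9945, -0.0007], [0.9945, -0.1045, -0.0006], [-0.0007, -0.0006, -1.0]] [ 0.13351861  0.32993742 -0.95833428  1.87817003  0.30367445  1.08948298
 -1.04752698]
[251.82470071 231.87210035] [190.61365787 232.51521683]
[-0.0006, 0.0007, 0.0003] [0.0009, -0.0005, 0.0932]
```

View pics/z2.png

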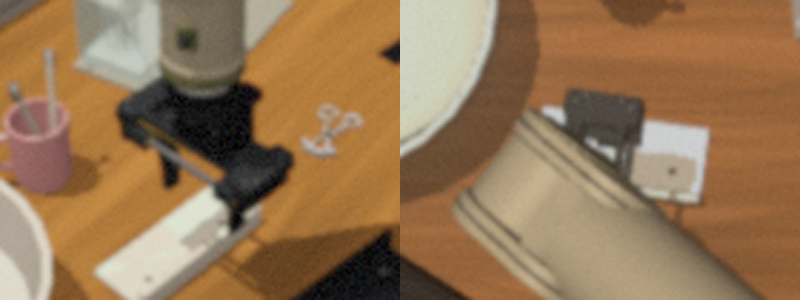

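The gripper body's long side lies along the closing axis, so over the flap it needs a high, slightly leaned grip at the end. For now I'll grasp low and vertical, with the tips about 10 mm above the underside.

Call:
step_arm --deltas '[[[0,0,0,0.001,-0.0005,0.05,100],[0,0,0,0.001,-0.0005,0.086,100],[0,0,0,0.001,-0.0005,0.086,60],[0,0,0,0.001,-0.0005,0.086,0],[0,0,0,0.001,-0.0005,0.086,0],[0,0,0,0.001,-0.0005,0.086,0],[0,0,0,0.001,-0.0005,0.086,0],[0,0,0,0.001,-0.0005,0.086,0]]]' --squeeze 30

```text
time: 3.45
ee_pos: [0.4122, 0.2958, 0.0337]
eef_rot: [0.743, 0.669, 0.0, 0.0]
ft_force: [-0.5, 0.3, 0.2]
width: 0.0349
grip_force: 0.0
```

Call:
step_arm --deltas '[[[0,0,0,0,0,0,0],[0,0,0,0,0,0,0],[0,0,0,0,0,0,0],[0,0,0,0,0,0,0],[0,0,0,0,0,0,0],[0,0,0,0,0,0,0],[0,0,0,0,0,-0.03,0],[0,0,0,0,0,-0.06,0],[0,0,0,0,0,-0.06,0],[0,0,0,0,0,-0.06,0]]]'

```text
time: 4.7
ee_pos: [0.4119, 0.2952, 0.0928]
eef_rot: [0.743, 0.669, -0.0, 0.0]
ft_force: [0.3, -0.6, -1.2]
width: 0.0099
grip_force: 30.0
```

```bash
cat >> fit.py <<'E'
from mv import *
SH=[.6664,-.0449,.110]
def shp(P): return pose(SH,[P])[0]     # shelf mm -> world
E
python3 -c "
from fit import *
a=grab('side','pics/s2.png');b=grab('top','pics/t2.png')
s=readout.read_state();print(s['width'],s['grip_force'],s['ft_force'],s['ee_pos'])
u=proj(a,[s['ee_pos']])[0];v=proj(b,[s['ee_pos']])[0];print(u,v)
f=lambda n,p:(lambda x,y:cv2.resize(cv2.imread(n)[y:y+75,x:x+100],(400,300),interpolation=2))(int(p[0])-60,int(p[1])-40)
cv2.imwrite('pics/z3.png',np.hstack([f('pics/s2.png',u),f('pics/t2.png',v)]))
# strip origin at shelf x=-60 -> bead -97; tips 10mm -> TCP 32mm above underside
for z in (100,60,42): rel(target(shp((-102,0,z)),.11))
"
```

```text
0.009732552581080458 29.99840945005417 [ 0.61028759 -0.72582143 -1.0231072 ] [0.41161154 0.29520023 0.09245481]
[251.85396795 238.24656799] [191.49207295 232.64216324]
[-0.0015, 0.001, -0.215] [-0.3333, 0.1894, -0.0074]
[-0.0015, 0.001, -0.215] [-0.3332, 0.1894, 0.0326]
[-0.0015, 0.001, -0.215] [-0.3332, 0.1895, 0.0506]
```

View pics/z3.png

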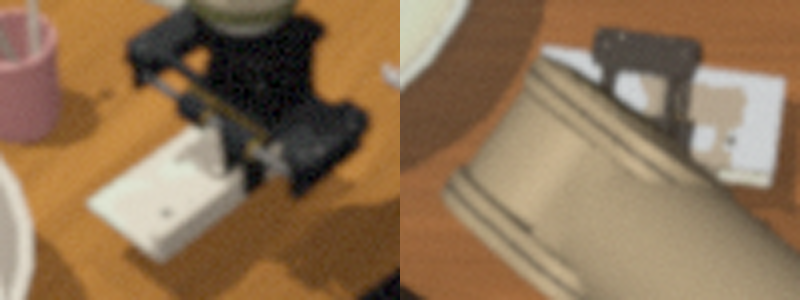

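The strip is held flat and level (in the crop its thin corners are at (88,203) side and (784,78) top). I'll carry it to in front of the shelf and check the in-hand offset from these pictures.

Call:
step_arm --deltas '[[[0,0,-0.05,-0.08,0.02,-0.007,0],[0,0,-0.12,-0.2,0.08,-0.007,0],[0,0,-0.2,-0.28,0.14,-0.007,0],[-0.001,0.001,-0.215,-0.333,0.189,-0.007,0],[-0.001,0.001,-0.215,-0.333,0.189,-0.007,0],[-0.001,0.001,-0.215,-0.333,0.189,-0.007,0],[-0.001,0.001,-0.215,-0.333,0.189,-0.007,0],[-0.001,0.001,-0.215,-0.333,0.189,-0.007,0],[-0.001,0.001,-0.215,-0.333,0.189,0.03,0],[-0.001,0.001,-0.215,-0.333,0.189,0.033,0],[-0.001,0.001,-0.215,-0.333,0.189,0.033,0]]]'

```text
time: 6.18
ee_pos: [0.565, -0.0538, 0.0612]
eef_rot: [0.666, 0.746, 0.001, -0.0]
ft_force: [0.2, -0.6, -0.7]
width: 0.0098
grip_force: 30.0
```

```bash
python3 -c "
from fit import *
a=grab('side','pics/s3.png');b=grab('top','pics/t3.png')
s=readout.read_state();print(s['time'],s['grip_force'],s['ft_force'],s['ee_pos'],R.from_quat(s['eef_rot']).as_matrix().round(3).tolist())
# in-hand offset from lifted pics (same calibration)
o=[(S,[(42,95,62.5),(-42,95,58.5)],px([(88,203),(160,262)],191,198,100)),(T,[(42,-95,62.5),(-37,-95,87.5)],px([(384,78),(371,180)],131,192,100))]
print('inhand',*fit(o,[.449,.291,-.105]),'expected by tool',[.4117+.037*np.cos(-.105),.2952+.037*np.sin(-.105)])
f=lambda n,x,y:cv2.resize(cv2.imread(n)[y:y+90,x:x+120],(400,300),interpolation=2)
cv2.imwrite('pics/z4.png',np.hstack([f('pics/s3.png',190,135),f('pics/t3.png',240,105)]))
"
```

```text
6.275 29.998355023562908 [ 0.53231771 -0.14765639  0.18282359] [ 0.56576776 -0.05456422  0.06183587] [[-0.111, 0.994, 0.003], [0.994, 0.111, 0.001], [0.0, 0.003, -1.0]]
inhand [ 0.44915178  0.29169592 -0.10724126] [ 0.   -0.36  0.42  0.02  0.13 -0.16 -0.66 -0.01] expected by tool [np.float64(0.44849622482169443), np.float64(0.29132213475333135)]
```

View pics/z4.png

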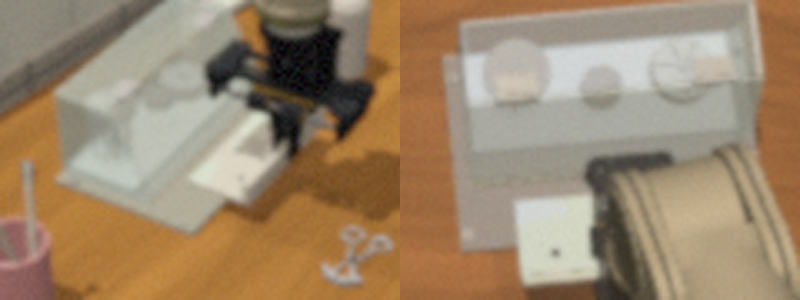

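The strip is in hand to within 0.5 mm and sits just in front of the flap, at the base plate's front edge. I'll lower it to touch the plate.

Call:
step_arm --deltas '[[[0.002,0,0,0,0,0.016,0],[0.002,0,0,0,0,0.019,0],[0.002,0,0,0,0,0.02,0],[0.002,0,0,0,0,0.021,0],[0.002,0,0,0,0,0.022,0],[0.002,0,0,0,0,0.022,0]]]'

```text
time: 7.02
ee_pos: [0.5653, -0.0552, 0.0391]
eef_rot: [0.667, 0.745, -0.0, -0.0]
ft_force: [-2.7, -0.6, 5.3]
width: 0.0097
grip_force: 30.1
```

```bash
python3 -c "
from fit import *
for i in range(1):
  s=readout.read_state();print(s['time'],s['ft_force'],s['torque'],s['ee_pos'],R.from_quat(s['eef_rot']).as_matrix()[:,2].round(4).tolist())
"
```

```text
7.025 [-2.65256717 -0.57099106  5.31217134] [0.01612828 0.470242   0.01571578] [ 0.56532753 -0.05519577  0.03914847] [-0.0008, 0.0003, -1.0]
```

Call:
step_arm --deltas '[[[0,0,0,-0.001,0,-0.002,0],[0,0,0,-0.001,0.008,-0.002,0],[0,0,0,-0.001,0.016,-0.002,0],[0,0,0,-0.001,0.023,-0.002,0],[0,0,0,-0.001,0.03,-0.002,0],[0,0,0,-0.001,0.035,-0.002,0],[0,0,0,-0.001,0.039,-0.002,0],[0,0,0,-0.001,0.039,-0.002,0],[0,0,0,-0.001,0.039,-0.002,0]]]'

```text
time: 8.15
ee_pos: [0.6039, -0.052, 0.0405]
eef_rot: [0.667, 0.745, -0.0, -0.001]
ft_force: [0.3, -0.3, -1.2]
width: 0.0096
grip_force: 30.0
```

```bash
python3 -c "
from fit import *
a=grab('side','pics/s4.png');b=grab('top','pics/t4.png')
s=readout.read_state();print(s['time'],s['ft_force'],s['torque'],s['ee_pos'])
d=np.array(s['ee_pos'][:2])-SH[:2];print('shelf xy',R.from_euler('z',-SH[2]).apply([*d,0]))
f=lambda n,x,y:cv2.resize(cv2.imread(n)[y:y+75,x:x+100],(400,300),interpolation=2)
cv2.imwrite('pics/z5.png',np.hstack([f('pics/s4.png',200,130),f('pics/t4.png',245,115)]))
"
```

```text
8.25 [-0.08945855 -0.10158481 -0.81298227] [-0.03964019 -0.10790731  0.03557346] [ 0.60393506 -0.05199169  0.04052037]
shelf xy [-0.06286593 -0.00019153  0.        ]
```

View pics/z5.png

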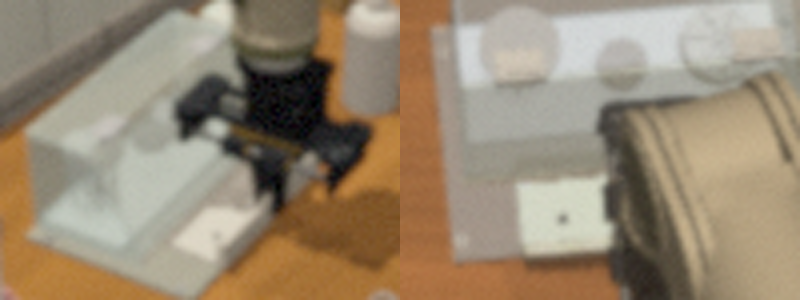

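The strip is under the flap with no contact force and is centred. The edge is at about x = 16 mm in the shelf, and the flap looks undisturbed. I'll set it down, then regrip high with the body leaned 6° back to clear the flap.

Call:
step_arm --deltas '[[[0,0,0,0,0,0.001,0],[0,0,0,0,0,0.001,15],[0,0,0,0,0,0.001,22],[0,0,0,0,0,0.001,22],[0,0,0,0,0,0.001,22],[-0.05,0,0,0,-0.001,-0.003,22],[-0.105,0,0,0,-0.002,-0.007,22],[-0.105,0,0,0,-0.002,-0.007,10],[-0.105,0,0,0,-0.002,-0.007,0],[-0.105,0,0,0,-0.002,-0.007,0],[-0.105,0,0,0,-0.002,-0.007,0],[-0.105,0,0,0,-0.002,-0.007,0],[-0.105,0,0,0,-0.002,-0.007,0]]]' --squeeze 4

```text
time: 9.88
ee_pos: [0.6023, -0.0523, 0.0476]
eef_rot: [0.666, 0.744, 0.039, 0.035]
ft_force: [-1.4, -1.4, 4.4]
width: 0.0101
grip_force: 4.1
```

```bash
python3 -c "
from fit import *
s=readout.read_state();print(s['time'],s['width'],s['grip_force'],s['ft_force'],s['torque'],s['ee_pos'])
q=R.from_quat(s['eef_rot']);d=np.array(s['ee_pos'])+q.apply([0,0,.02])-[*SH[:2],0];print('grip shelf',R.from_euler('z',-SH[2]).apply(d), q.as_matrix()[:,2])
w=R.from_euler('z',SH[2]); print('per 10mm shelf x in tool:',q.inv().apply(w.apply([.01,0,0])).round(4),'down',q.inv().apply([0,0,-.01]).round(4))
"
```

```text
9.875 0.010059650459210956 4.144321174680954 [-1.42981756 -1.42724466  4.41792738] [-0.4486159   0.36660737 -0.05230043] [ 0.60227972 -0.05231894  0.04758759]
grip shelf [-0.06246464 -0.00032282  0.02769632] [ 0.10343069  0.0120404  -0.99456378]
per 10mm shelf x in tool: [0.     0.0099 0.001 ] down [-0.     -0.001   0.0099]
```

Call:
step_arm --deltas '[[[0,0,0,0,0,0,0],[0,0,0,0,0,0,0]]]'

```text
time: 10.12
ee_pos: [0.6023, -0.0523, 0.0476]
eef_rot: [0.666, 0.744, 0.039, 0.035]
ft_force: [-1.6, -2.8, 4.1]
width: 0.0102
grip_force: 4.1
```

```bash
python3 -c "
from fit import *
a=grab('side','pics/s5.png');b=grab('top','pics/t5.png')
s=readout.read_state();print(s['time'],s['width'],s['grip_force'],s['ft_force'],s['torque'],s['ee_pos'])
f=lambda n,x,y:cv2.resize(cv2.imread(n)[y:y+60,x:x+80],(400,300),interpolation=2)
z=np.hstack([f('pics/s5.png',200,140),f('pics/t5.png',255,120)])
z=np.vstack([z,np.hstack([f('pics/side0.png',200,140),f('pics/top0.png',255,120)])])
cv2.imwrite('pics/z6.png',z)
"
```

```text
10.225 0.00992942752381405 4.134115343404119 [-1.76926395 -2.46305043  4.06106522] [-0.57491541  0.18670753 -0.09520458] [ 0.6022577  -0.05231702  0.04758457]
```

View pics/z6.png

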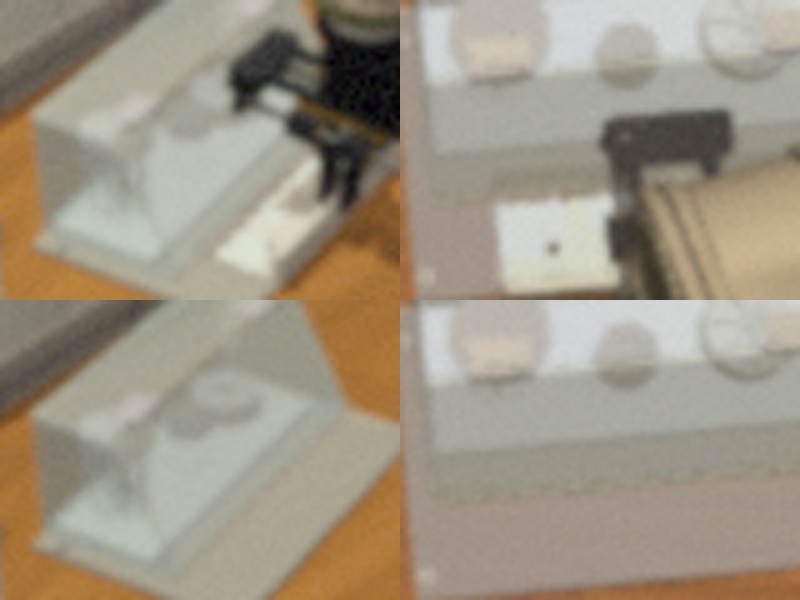

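The flap sits exactly as in the first picture and the strip is gripped. I'll slide it in, keeping it level.

Call:
step_arm --deltas '[[[0,0,0,0,0.003,0.0003,0],[0,0,0,0,0.006,0.0006,0],[0,0,0,0,0.009,0.0009,0],[0,0,0,0,0.011,0.0012,0],[0,0,0,0,0.013,0.0014,0],[0,0,0,0,0.013,0.0014,0]]]' --squeeze 5

```text
time: 10.98
ee_pos: [0.615, -0.05, 0.0475]
eef_rot: [0.666, 0.744, 0.039, 0.034]
ft_force: [-3.2, -0.2, 6.2]
width: 0.0104
grip_force: 5.3
```

```bash
cat > st.py <<'E'
from fit import *
s=readout.read_state();print(s['time'],s['width'],s['grip_force'],s['ft_force'],s['torque'],s['ee_pos'])
q=R.from_quat(s['eef_rot']);d=np.array(s['ee_pos'])+q.apply([0,0,.02])-[*SH[:2],0];print('grip shelf',R.from_euler('z',-SH[2]).apply(d), q.as_matrix()[:,2])
E
python3 st.py
```

```text
10.975 0.01036363533064782 5.250963585858699 [-3.18626716 -0.17920209  6.2466252 ] [-0.18931641  0.56786114  0.01262134] [ 0.61500224 -0.04998463  0.0475101 ]
grip shelf [-0.04957363  0.00061985  0.02761771] [ 0.10278532  0.01293121 -0.99461951]
```

Call:
step_arm --deltas '[[[0,0,0,0,0.001,0.0001,0],[0,0,0,0,0.002,0.0002,0],[0,0,0,0,0.002,0.0002,0],[0,0,0,0,0.003,0.0003,0],[0,0,0,0,0.003,0.0003,0]]]' --squeeze 8

```text
time: 11.6
ee_pos: [0.617, -0.05, 0.0474]
eef_rot: [0.666, 0.744, 0.038, 0.034]
ft_force: [-9.4, -0.9, 12.0]
width: 0.0106
grip_force: 8.5
```

```bash
python3 st.py
```

```text
11.6 0.010646307862049975 8.519259577151388 [-9.44582838 -0.87331252 12.03564   ] [-0.37513415  1.94960101  0.06928415] [ 0.61699656 -0.0500343   0.04743759]
grip shelf [-0.04764229  0.00033842  0.0275405 ] [ 0.10059689  0.01202942 -0.99485454]
```

```bash
python3 -c "
from fit import *
a=grab('side','pics/s6.png');b=grab('top','pics/t6.png')
f=lambda n,x,y:cv2.resize(cv2.imread(n)[y:y+60,x:x+80],(400,300),interpolation=2)
def ov(n,c,x,y):
  z=f(n,x,y)
  for P in ([(32,95,10),(-52,95,10),(-52,-95,10),(32,-95,10)],[(0,136,15),(0,-136,15)],[(-62,150,6),(-62,-150,6)]): cv2.polylines(z,[np.int32((proj(c,pose(SH,P))-[x,y]+.5)*5-.5)],False,(0,0,255),1)
  return z
z=np.vstack([np.hstack([f('pics/s6.png',205,145),f('pics/t6.png',255,120)]),np.hstack([ov('pics/s6.png',S,205,145),ov('pics/t6.png',T,255,120)])])
cv2.imwrite('pics/z7.png',z)
"
```

View pics/z7.png

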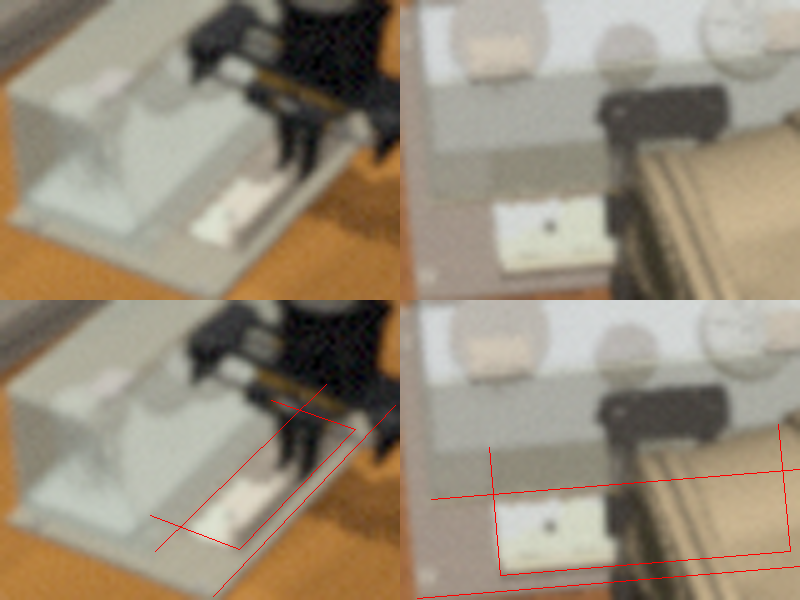

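The strip matches the predicted home pose in both views: bead, left end and flap line all line up, and the flap is at rest. The 9 N stop force acts low down, with almost no yaw moment. I'll press down with a firmer grip.

Call:
step_arm --deltas '[[[0,0,0,0,0,0,0],[0,0,0,0,0,0,0],[0,0,0,0,0,0.0006,0],[0,0,0,0,0,0.0012,0],[0,0,0,0,0,0.0015,0],[0,0,0,0,0,0.0015,0],[0,0,0,0,0,0.0015,0]]]' --squeeze 18

```text
time: 12.58
ee_pos: [0.6171, -0.05, 0.0473]
eef_rot: [0.666, 0.744, 0.038, 0.034]
ft_force: [-18.6, -2.7, 28.0]
width: 0.0094
grip_force: 19.1
```

```bash
python3 st.py
```

```text
12.575 0.00940705804348722 19.12880917894654 [-18.56714207  -2.70348535  27.98712751] [-0.46742602  3.6894799   0.0323393 ] [ 0.61705542 -0.05004641  0.04732125]
grip shelf [-0.04759077  0.00029996  0.02742358] [ 0.10042606  0.01100577 -0.99488365]
```

```bash
cat > chk.py <<'E'
from fit import *
import sys
k=sys.argv[1]
a=[grab('side',f'pics/s{k}{i}.png')['img'].astype(float) for i in range(3)];b=[grab('top',f'pics/t{k}{i}.png')['img'].astype(float) for i in range(3)]
def cmp(n,new,x0,y0,x1,y1):
    o=cv2.imread(n)[y0:y1,x0:x1,::-1].mean(2);m=np.mean(new,0)[y0:y1,x0:x1].mean(2)
    (d,c)=cv2.phaseCorrelate(np.float32(o),np.float32(m),cv2.createHanningWindow(o.shape[::-1],cv2.CV_32F)); return np.round(d,2),round(c,2),round(np.abs(cv2.blur(o-m,(3,3))).mean(),2),round(np.abs(cv2.blur(o-m,(3,3))).max(),1)
print('side strip',cmp('pics/s6.png',a,238,178,264,198))
print('top strip',cmp('pics/t6.png',b,270,155,294,178))
print('side flap-left vs 0',cmp('pics/side0.png',a,206,160,240,195))
print('top flap-left vs 0',cmp('pics/top0.png',b,256,140,272,166))
E
python3 chk.py A; python3 st.py
```

```text
side strip (array([ 0.5 , -0.26]), 0.97, np.float64(0.46), np.float64(3.7))
top strip (array([-0.12, -0.06]), 0.92, np.float64(0.43), np.float64(2.0))
side flap-left vs 0 (array([-0.18, -0.05]), 0.99, np.float64(7.71), np.float64(9.9))
top flap-left vs 0 (array([-0.18,  0.58]), 1.1, np.float64(1.19), np.float64(2.8))
12.875 0.009400794324866478 19.128625491284765 [-18.13525893  -2.28400218  28.07542195] [-0.49968389  3.69925451  0.03150091] [ 0.61704134 -0.05005652  0.04729298]
grip shelf [-0.04760636  0.00029181  0.02739526] [ 0.10039985  0.01102142 -0.99488612]
```

```bash
python3 -c "
from fit import *
m=lambda k:np.mean([cv2.imread(f'pics/{k}A{i}.png') for i in range(3)],0).astype(np.uint8)
f=lambda z,x,y:cv2.resize(z[y:y+60,x:x+80],(400,300),interpolation=2)
def ov(z0,c,x,y):
  z=f(z0,x,y)
  for P in ([(-10,95,10),(-32,95,10)],[(-52,95,6),(-52,40,6)],[(0,136,15),(0,95,15)]): cv2.polylines(z,[np.int32((proj(c,pose(SH,P))-[x,y]+.5)*5-.5)],False,(0,0,255),1)
  return z
cv2.imwrite('pics/z8.png',np.vstack([np.hstack([f(m('s'),205,145),f(m('t'),255,120)]),np.hstack([ov(m('s'),S,205,145),ov(m('t'),T,255,120)])]))
"
```

```text
(no output)
```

View pics/z8.png

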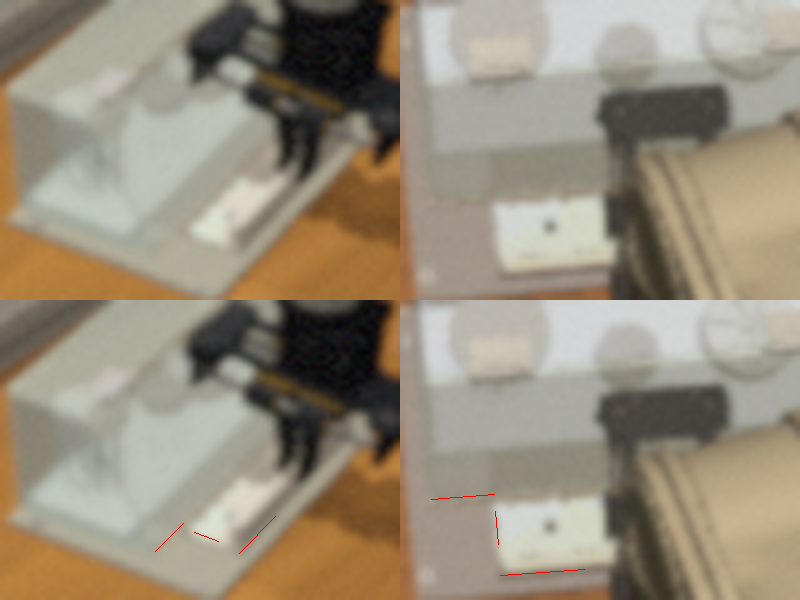

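The strip lies flat on the base plate with the bead parallel to the front edge and its end at the predicted centred place. The flap edge at top (430-500, ~197) hasn't moved, and the press holds steady at 28 N. I'm handing it in.

```bash
python3 -c "
from bench import r
print(r.close_job())"
```

```text
the job is handed in; nothing more can be done
None
```

I handed in the job at about 13 s: the strip is tucked under the resting flap, centred to about 1 mm by my camera estimate, square and firm against the deck stop, and still pinched and pressed flat at about 28 N; no verdict came back.

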